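# Slide the nose-heavy reagent tray over the gap onto the shaker and lock it

## Robot

A 7-joint arm with a two-finger parallel gripper is mounted at the origin on the work surface. World frame = base frame: x ahead of the robot, y to its left, z up, the work surface at z = 0. Lengths are in mm, angles in rad, forces in N, time in s.
With the tool pointing down it reaches from about 400 to 900 mm from the base axis. Payload 5.6 kg.
Tool frame: the origin (TCP) lies midway between the tips of the shut fingers; the grasp point (between the pads) lies 19 mm behind it; x points along the fingers, y is the direction in which the jaws open and shut, and the axes are right-handed (so a half turn about x gives the same grasp; the last joint's range is limited). The gripper opens to 92 mm and grips with 3 to 60 N. Pads are 20 mm wide; open, the fingers measure 128 mm over their backs; the gripper's body (75 mm by 189 mm) begins 69 mm behind the grasp point.
Start: joints at [-1.248, 0.468, -0.012, 1.603, 0.006, 1.071, -0.056], TCP at [232.544, 606.986, 214.592] pointing down, gripper open.
Joint ranges: [-2.53, 2.53], [-0.31, 2.02], [-1.57, 1.55], [0.28, 2.44], [-1.29, 4.43], [0.15, 1.84], [-2.92, 2.92]. Speed limits (rad/s): [2.57, 2.57, 3.14, 3.14, 3.14, 3.14, 3.14].

## Interface

Orientations are given as a rotation vector (axis times angle).
In Python, from cell import robot, grip, kin, viewer gives the robot as it stands. Calls block until the motion is done:
- robot.movep(position, orientation): joint-space move of the TCP to a pose.
- robot.servo_line(position, feed=150, rotation=None): straight line of the TCP; rotation=None keeps the orientation; feed is the mean speed in mm/s.
- robot.goto_joints(angles): joint-space move.
- grip(opening, newtons=None): opening from 0.0 (shut) to 1.0 (fully open); newtons is the grip in N (None keeps the last); returns when the fingers have stopped.
- robot.hold(seconds).
- kin.ik(position, orientation): joint angles nearest the present ones, or None.
- robot.observe(): the state.
- viewer.read_camera(name): name is "scene" or "top"; returns the picture (480x640x3 uint8, red, green, blue); there is no depth.
- viewer.camera_info(name): a dict with "camera_matrix" (3x3 intrinsics, pixels), "R" (3x3) and "t" (3): a world point X has camera coordinates R X + t. Camera axes: x right, y down, z forward; pixel columns grow to the right and rows downward; lengths in mm; the calibration is good to about 2 mm. A picture is of the moment at which its call begins. camera_info takes no time and is no camera call.
A pose or a line that the arm cannot do raises robot.IKError and nothing moves.
- robot.job_done(): hands the job in, once; it reports no verdict.
Trained networks look in the newest picture that a camera, given by its name, has taken for a name from the list of things; names that differ only in an ending like _2 or _b are one class to them, and where a whole thing is asked for, a point or a joint stands for the part that bears it (a point fixed in the world has none). Each returns a list of dicts, best first, with "confidence" (0 to 1); they miss things now and then, are a little off and sometimes report something else, mostly with a low value. They report only what shows in the picture. A call takes as long as a camera call.
- viewer.silhouettes(name, camera): "mask" (480x640 bool, what is visible of it).
- viewer.pinpoint(name, camera): "at" ([x, y, z] in mm, in the coordinates of the camera as it stood for that picture, good to about 4 mm: a listed point, or the origin of a listed thing).
The state is a dict: "t": time; "joints": joint angles; "joint_velocities": joint speeds; "joint_torque": joint torques, N m; "tcp_pos": TCP position; "tcp_rot": TCP orientation; "contact_force": force on the tool from outside, world axes, zero at the start; "wrist_torque": the same for the moment, N m; "grip_width": opening from 0.0 (shut) to 1.0 (fully open).
Only numpy, scipy, OpenCV 4.12 (cv2) and the standard library are available. Lean on these libraries where they do the work, as an engineer would, in place of code of your own. Each camera call takes 0.05 s, during which the arm holds its last target.

## Task

Slide the blue tray of vials and bottles off the steel stand, across the open gap and onto the shaker until its nose rests against the orange stop; it is nose-heavy, so hold its empty tail deck down while the nose is over the gap and ease off before the tail crosses, so that it never sags or tips, and move it slowly without lifting it, bearing down hard or touching the two amber bottles. Then pull the red locking toggle outward along its length, flip it over towards the tray and let it snap back in, so that the orange keeper stands behind the tray's tail. Leave the other things on the bench where they are.

Things in the scene. Friction and masses are not known exactly. Their poses are not given: they have to be found in the camera images.
- tray: Loose blue tray, 124 wide (x) x 180 long (y). Origin: centre of its underside; +y to the nose, which leads (nose edge y=+90, chamfered below; tail edge y=-90). Flat empty tail deck y=-90 to -48, top 10 mm above the underside; then a white vial rack block, y=-48 to +32, 118 wide, 38 high (vial caps reach 60), whose upright wall at y=-48 is the face to push. About 0.8 kg.
- tray_deck (a point): Top of the tail deck at mid width, 21 mm behind the rack's wall, 21 mm ahead of the tail edge; axes as the tray's. The tray's mass centre is 48 mm behind the nose: with more overhang it tips off the stand unless the deck is pressed with 4 to 6 N (10 to 20 is safe). With the nose on the shaker no press is needed; once the tail has left the stand a press over about 6 N tips it back.
- bottles: The two amber 54 mm bottles with blue caps, clipped in the tray's nose end (tray y=+32 to +86, x=-57 to +57, tops 76 mm above the underside) and making most of its weight. Fixed to the tray, same origin and axes. Not to be touched.
- stand: Fixed steel transfer stand; sliding surface 70 mm above the bench, 170 (x) x 210 (y). Origin on the bench under its centre; +y is the push direction. Side rails 12 mm high leave the tray 2.5 mm each side.
- stand_edge (a point): Middle of the stand's edge at the gap, on its sliding surface; +y is the push direction, towards the shaker.
- shaker: Fixed white bench shaker, dark platform 70 mm above the bench, level and in line with the stand. Origin on the bench; +y is the push direction. Entry edge y=-115, face of the orange stop y=+85 (22 mm high). Side rails 12 mm high leave the tray 2.5 mm each side and flare at the entry. The gap to the stand is open to the bench, 65 to 85 mm wide.
- shaker_edge (a point): Middle of the shaker's entry edge at the gap, on its platform; +y is the push direction.
- home (a point): Point on the shaker platform where the tray's origin lies when its nose touches the stop; axes as the shaker's. Within 6 mm along y is home.
- pivot (a point): Hinge axis of toggle and keeper (they turn together), beside the shaker's entry on its +x side, 92 mm off the tray's centre line, 18 mm above the platform; it runs along the shaker's y. Toggle stands in the plane of this point.
- knob (a point): Centre of the red toggle's T knob: a bar 22 mm in diameter, 24 mm long along the shaker's y, with flat ends to pinch from above, closing along y. 65 mm from point pivot when in, on a 15 mm thick red bat. The knob's path passes above the home tray's tail. Site axes start as the shaker's and turn with the toggle.
- keeper (a joint): Turn of toggle and keeper, rad. 0 unlocked: toggle leans 40 degrees from vertical away from the tray (shaker's +x), orange rod points up. 1.396 locked: toggle leans 40 degrees over the tray (-x), rod lies 12 mm behind a home tray's tail. Stays where left. Toggle in: stopped at about 0.1, held above 1.29 when locked. A tray over 7 mm short of home blocks it.
- toggle (a joint): How far the toggle is pulled out along its length, m, 0 to 0.012. A spring draws it in: 4 N at 0, 6.4 N fully out. At least 0.008 is needed through the flip to pass the lock teeth; let go, it snaps back to 0.
- tip_box: Blue pipette-tip box, 85 x 120 x 55 high; bystander. Origin at the centre of its underside.
- reagent: Clear bottle with blue cap, 72 across, 150 high; bystander. Origin at the centre of its underside.
- beaker: Glass beaker, 72 across, 85 high; bystander. Origin at the centre of its underside.
- jar: Amber jar, 60 across, 75 high; bystander. Origin at the centre of its underside.
- dish: White bowl, 100 across, 35 high; bystander. Origin at the centre of its underside.
- spatula: Lab spatula, 170 long, lying; bystander. Origin at the centre of its underside.
- marker: Green marker, about 120 long, 16 thick, lying; bystander. Origin at the centre of its underside.

How it is judged:
By the outcome, as a careful person would: the job done as asked, in the order asked, and still so for the second after the job is handed in, with the robot touching nothing.
It also fails if it takes over 64 s, if anything falls off the work surface, if the arm or the gripper's body presses on something with over 40 N, if the wrist force passes 120 N, or if a joint passes its speed limit or range.

## Working session

There is one attempt and no reset: what is moved stays moved. The work goes in short steps, each a Python script; the robot and the scene stay as the last script left them, time stands still between calls to the robot, and variables do not carry over. Pictures are saved under pics/ and viewed, and the job is handed in when it is done.

```bash
ls; mkdir -p pics; cat > h.py <<'E'
from cell import robot, grip, kin, viewer
import numpy as np, cv2
from scipy.spatial.transform import Rotation as Rn
def snap(cam,fn):
    im=viewer.read_camera(cam); cv2.imwrite('pics/'+fn,im[:,:,::-1]); return im
def world(cam,p):
    c=viewer.camera_info(cam); return np.array(c['R']).T@(np.array(p)-np.array(c['t']))
E
python3 - <<'E'
from h import *
np.set_printoptions(precision=1,suppress=True)
s=robot.observe(); print(s)
for c in ['scene','top']:
    snap(c,c+'0.png')
    for n in ['tray','tray_deck','stand_edge','shaker_edge','home','pivot','knob','stand','shaker','tip_box','reagent','beaker','jar','dish','spatula','marker']:
        r=viewer.pinpoint(n,c)
        print(c,n,[(world(c,d['at']),round(d['confidence'],2)) for d in r[:2]])
print(robot.observe()['t'])
E
```

```text
pics
{'t': 0.0, 'joints': array([-1.2,  0.5, -0. ,  1.6,  0. ,  1.1, -0.1]), 'joint_velocities': array([-0.,  0.,  0.,  0., -0.,  0., -0.]), 'joint_torque': array([  0. , -52.1,  -0. , -24.4,  -0.1,   0. ,   0. ]), 'tcp_pos': array([232.4, 606.4, 213.7]), 'tcp_rot': array([ 0.3,  1.6, -0.3]), 'contact_force': array([-0.2,  0.3,  0.3]), 'wrist_torque': array([-0.,  0.,  0.]), 'grip_width': 0.998941517834647}
scene tray [(array([ 480.6, -217.9,   70.8]), 0.84)]
scene tray_deck [(array([ 481.1, -288.9,   78.2]), 0.86)]
scene stand_edge [(array([484.9, -89.3,  68.9]), 0.59)]
scene shaker_edge [(array([480.7,  -9.1,  67.4]), 0.95)]
scene home [(array([486.1,  95.5,  75.8]), 0.79)]
scene pivot [(array([574.7,  30.4,  87. ]), 0.8)]
scene knob [(array([616.3,  27.4, 134.6]), 0.55)]
scene stand [(array([ 479.3, -194.8,   -1.9]), 0.82)]
scene shaker [(array([481.2, 105.2,   2.9]), 0.95)]
scene tip_box [(array([ 649.4, -279.3,    1.2]), 0.8), (array([ 479.5, -286.2,   78.9]), 0.54)]
scene reagent [(array([ 726.9, -160.4,   -2. ]), 0.92)]
scene beaker [(array([ 651.1, -107. ,   -1.6]), 0.78), (a
[... 846 characters left out ...]
array([616.1,  32.4, 136. ]), 0.5)]
top stand []
top shaker [(array([484.1,  98.1,   2. ]), 0.64), (array([ 484.4, -221. ,   73.8]), 0.48)]
top tip_box [(array([ 650. , -285.8,   -3. ]), 0.81)]
top reagent [(array([ 728.3, -162.6,   -4.6]), 0.61)]
top beaker [(array([ 650.8, -108.4,    0.6]), 0.76), (array([486.6,  95.6,  67.6]), 0.55)]
top jar [(array([442.4, 392.8,   1.9]), 0.84), (array([ 475.3, -225. ,   69.3]), 0.68)]
top dish [(array([ 562.6, -472. ,    4.8]), 0.7), (array([ 648.2, -285. ,    0.5]), 0.54)]
top spatula [(array([651.3, 361.4,   3. ]), 0.76), (array([575.7,  29.2,  90. ]), 0.4)]
top marker [(array([ 432.7, -428.9,    0.7]), 0.78), (array([484.8,  98.6,   1.7]), 0.32)]
1.7
```

View pics/scene0.png

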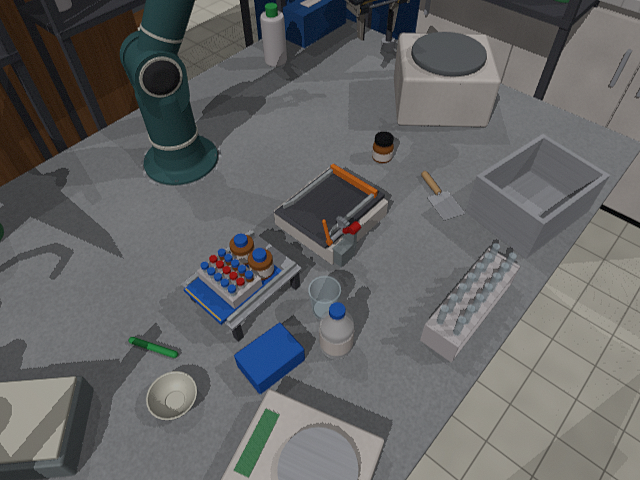

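View pics/top0.png

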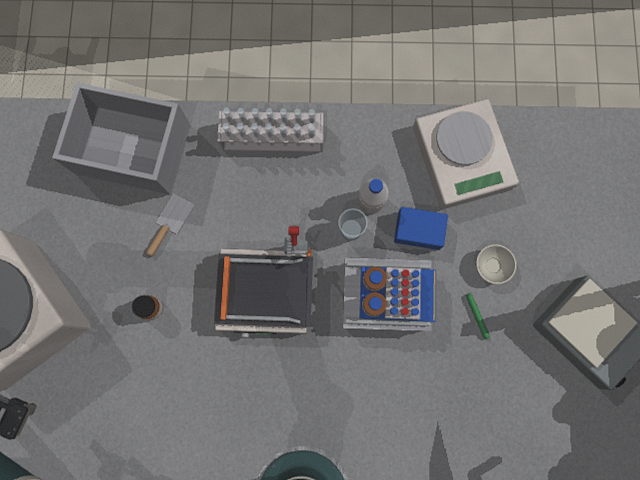

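The scene view shows the tray on the stand around (240,275), the shaker around (330,210) and the red knob at (352,228). In the top view these are at (390,293), (265,290) and (293,232). The push runs close to world +y. I'll refine the line heading next.

```bash
python3 - <<'E'
from h import *
np.set_printoptions(precision=1,suppress=True)
acc={}
for k in range(2):
  for c in ['scene','top']:
    im=snap(c,f'{c}1.png')
    for n in ['tray','tray_deck','stand_edge','shaker_edge','home','pivot','knob','shaker']:
        for d in viewer.pinpoint(n,c):
            w=world(c,d['at'])
            if d['confidence']>.3: acc.setdefault((n,c),[]).append(w)
for k,v in acc.items(): print(k,*v)
print(viewer.camera_info('top'))
im=cv2.imread('pics/top1.png')[235:345,205:445]
cv2.imwrite('pics/topcrop.png',cv2.resize(im,None,fx=3.3,fy=3.3,interpolation=cv2.INTER_CUBIC))
m=viewer.silhouettes('shaker','top'); m2=viewer.silhouettes('tray','top')
np.savez('masks.npz',a=m[0]['mask'] if m else 0,b=m2[0]['mask'] if m2 else 0)
for q in (m,m2):
  for z in q[:1]:
    ys,xs=np.nonzero(z['mask']); print(z['confidence'],cv2.minAreaRect(np.c_[xs,ys].astype(np.float32)))
print(robot.observe()['t'])
E
```

```text
('tray', 'scene') [ 473.6 -217.5   72.5] [ 480.  -217.1   74.2]
('tray_deck', 'scene') [ 481.3 -287.9   78.8] [ 481.  -286.4   81.4]
('stand_edge', 'scene') [486.7 -91.3  70.2] [484.2 -89.8  71.5]
('shaker_edge', 'scene') [484.6  -8.8  67. ] [482.   -8.8  66.8] [486.9  94.9  71.5]
('home', 'scene') [485.5  94.5  71.6] [485.   96.7  73.4] [ 651.7 -104.6   -2.8]
('pivot', 'scene') [577.1  31.9  87.2] [576.6  31.5  87.5]
('knob', 'scene') [616.6  29.1 135.8] [618.5  27.9 133.9]
('shaker', 'scene') [481.5 103.4   3.3] [ 562.9 -466.6   -1.1]
('tray', 'top') [ 479.3 -224.2   69.4] [482.4 -92.7  63.5] [ 479.  -222.7   72.8]
('tray_deck', 'top') [ 478.5 -289.8   78. ] [647.8 362.1  -0.2] [ 478.9 -290.2   79.1]
('stand_edge', 'top') [482.5 -91.9  67.4] [481.4 -95.   66.4] [ 475.9 -224.5   68.3]
('shaker_edge', 'top') [487.1 -15.8  70.2] [441.7 389.3   0. ] [481.2 -15.3  69.8]
('home', 'top') [487.8  93.6  69.2] [ 480.5 -292.5   79.2] [487.5  95.1  70. ] [485.5 -12.9  70.4] [481.  -93.1  69.8]
('pivot', 'top') [576.3  27.3  91. ] [575.   32.5  89. ]
('knob', 'top') [617.4  31.3 135.3] [616.8  32.  139. ]
('shaker', 'top') [485.8  98.4   3.3] [486.5  98.6   4.3]
{'camera_matrix': array([[579.7,   0. , 321.8],
       [  0. , 579.7, 241.9],
       [  0. ,   0. ,   1. ]]), 'R': array([[ 0. , -1. , -0. ],
       [-1. , -0. , -0.2],
       [ 0.2,  0. , -1. ]]), 't': array([ -48.9,  605.6, 1376.7])}
0.69 ((263.0, 281.0), (112.0, 98.0), 90.0)
0.76 ((397.1650390625, 293.0555419921875), (77.199462890625, 53.846954345703125), 1.6602824926376343)
3.6
```

View pics/topcrop.png

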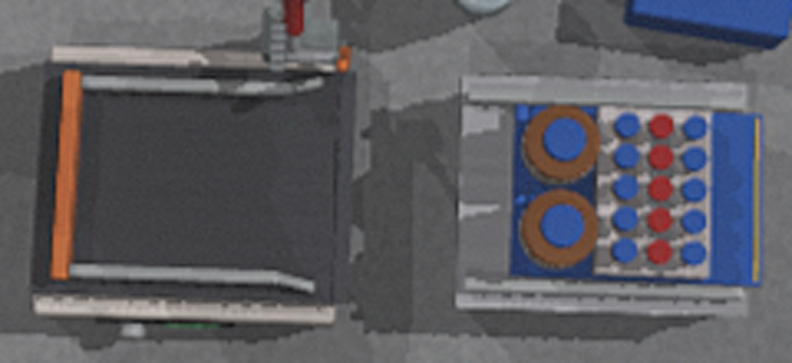

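```bash
python3 - <<'E'
from h import *
np.set_printoptions(precision=3,suppress=True)
c=viewer.camera_info('top');K,R,t=map(np.array,(c['camera_matrix'],c['R'],c['t']))
print(R)
def un(u,v,z):
    u=205+(u+.5)/3.3-.5; v=235+(v+.5)/3.3-.5
    d=R.T@np.linalg.inv(K)@[u,v,1]; o=-R.T@t
    return o+d*(z-o[2])/d[2]
for n,z,a,b in [('stop',92,(72,70),(62,278)),('railU sh',82,(85,82),(220,86)),('railL sh',82,(72,268),(275,275)),('stU',82,(460,92),(745,97)),('stL',82,(465,283),(740,293)),('tail',80,(760,117),(757,285)),('rackwall',108,(712,110),(710,277)),('st edge',70,(460,110),(458,290)),('sh edge',70,(350,90),(333,305))]:
    p,q=un(*a,z),un(*b,z); d=p-q
    ang=np.degrees(np.arctan2(d[0],d[1])) 
    print(n,p,q,ang)
E
```

```text
[[ 0.018 -1.    -0.002]
 [-0.983 -0.017 -0.181]
 [ 0.181  0.005 -0.983]]
stop [561.567 189.44   92.   ] [411.637 189.405  92.   ] 89.98660213359192
railU sh [554.433 181.227  82.   ] [553.221  82.503  82.   ] 0.7029150934351757
railL sh [419.358 184.282  82.   ] [416.966  38.444  82.   ] 0.9394064932176166
stU [551.89  -92.756  82.   ] [ 551.876 -300.548   82.   ] 0.0037390563546680316
stL [413.702 -97.848  82.   ] [ 410.108 -294.692   82.   ] 1.0459151489835399
tail [ 537.643 -311.608   80.   ] [ 416.107 -307.33    80.   ] 92.01568957477843
rackwall [ 538.215 -272.02   108.   ] [ 419.697 -269.079  108.   ] 91.4216823185665
st edge [540.313 -93.316  70.   ] [409.178 -93.305  70.   ] 90.00506696343474
sh edge [553.73  -12.192  70.   ] [396.845  -3.277  70.   ] 93.25206137004737
```

```bash
cat >> h.py <<'E'
SL=0.017
def LX(y): return 484.9+SL*y
def ori(sgn=1,tilt=0.0):
    Y=sgn*np.array([SL,1,0.])/np.hypot(SL,1); X=np.array([0,0,-1.])
    M=np.c_[X,Y,np.cross(X,Y)]
    return (Rn.from_rotvec(tilt*np.array([SL,1,0.])/np.hypot(SL,1))*Rn.from_matrix(M)).as_rotvec()
def st(msg=''):
    s=robot.observe(); print(msg,'t%.2f'%s['t'],'tcp',np.round(s['tcp_pos'],1),'F',np.round(s['contact_force'],1)); return s
E
python3 - <<'E'
from h import *
np.set_printoptions(precision=2,suppress=True)
print(Rn.from_rotvec(robot.observe()['tcp_rot']).as_matrix())
for s in (1,-1):
    for y,z in ((-290,200),(40,80)): print(s,kin.ik([LX(y),y,z],ori(s)))
    for p,tl in (([617,30,130],0),([528,30,140],0)): print(s,kin.ik(p,ori(s,tl)))
E
```

```text
[[ 0.    0.36  0.93]
 [ 0.    0.93 -0.36]
 [-1.    0.    0.  ]]
1 [-0.31  0.5   1.05  1.89 -0.5   1.05  2.51]
1 [-0.35  0.4   0.24  2.11 -0.15  0.65  1.54]
1 [-0.29  0.51  0.25  1.77 -0.16  0.88  1.59]
1 [-0.37  0.36  0.31  1.98 -0.15  0.82  1.57]
-1 [-0.14  0.41  0.8   1.88 -0.35  1.   -0.78]
-1 [-0.74  0.48  0.73  2.13 -0.49  0.7  -1.27]
-1 [-0.61  0.59  0.69  1.79 -0.46  0.93 -1.3 ]
-1 [-0.74  0.44  0.78  2.   -0.41  0.86 -1.32]
```

```bash
python3 - <<'E'
from h import *
np.set_printoptions(precision=2,suppress=True)
grip(0.0,20)
j=np.array(robot.observe()['joints']); j[0]=0.54; j[6]=-1.0
robot.goto_joints(j); st()
print(Rn.from_rotvec(robot.observe()['tcp_rot']).as_matrix()[:,1])
for y,z in ((-290,120),(40,80)): print(kin.ik([LX(y),y,z],ori(-1)))
for p,tl in (([617,30,130],0),([528,30,140],0)): print(kin.ik(p,ori(-1,tl)))
E
```

```text
t8.47 tcp [ 543.2 -356.9  214.6] F [ 0.   0.1 -0.3]
[ 0.05 -1.   -0.  ]
[ 0.5   0.44 -0.02  1.9   0.01  0.8  -1.11]
[-0.01  0.4  -0.16  2.09  0.11  0.66 -1.84]
[-0.02  0.51 -0.1   1.75  0.07  0.88 -1.75]
[-0.    0.37 -0.15  1.96  0.07  0.82 -1.77]
```

```bash
python3 - <<'E'
from h import *
y=-290
robot.movep([LX(y),y,125],ori(-1)); st()
robot.servo_line([LX(y),y,90],feed=60); st()
for z in (86,84,82,81,80,79.5,79,78.5,78,77.5,77):
    robot.servo_line([LX(y),y,z],feed=30); s=st(z)
    if abs(s['contact_force'][2])>4: break
snap('scene','down.png'); im=snap('top','downt.png')
E
python3 -c "
import cv2
a=cv2.imread('pics/down.png')[190:340,140:340];cv2.imwrite('pics/down_c.png',cv2.resize(a,None,fx=4,fy=4))"
```

```text
t9.05 tcp [ 481.  -290.2  125.6] F [ 0.7 -0.2  0.1]
 t9.78 tcp [ 480.1 -290.1   89.9] F [ 0.3 -0.2  0.2]
86 t10.07 tcp [ 479.9 -290.    86. ] F [-0.5 -0.1  0.2]
84 t10.32 tcp [ 479.9 -290.    83.9] F [ 0.6 -0.8  0.4]
82 t10.57 tcp [ 479.9 -289.9   81.8] F [-0.   0.4  0.4]
81 t10.82 tcp [ 479.9 -290.    80.9] F [-0.1  0.3 -0.7]
80 t11.07 tcp [ 480.1 -290.1   80.4] F [-1.5  0.5  4.3]
```

View pics/down_c.png

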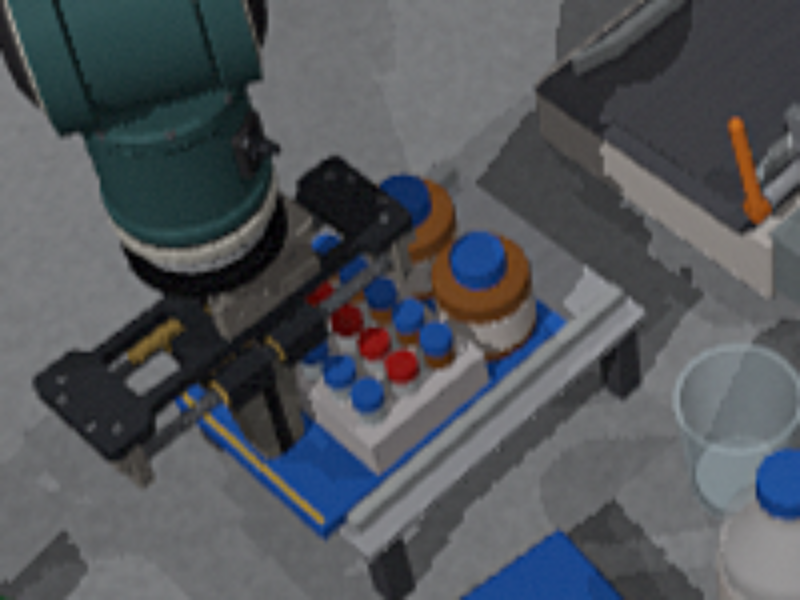

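```bash
cat > push.py <<'E'
from h import *
import sys
def seg(y,z,Fd,feed=22,seglen=8,yend=None):
    pass
def run(yend,profile,z,feed=22,step=8,fmaxy=25):
    s=robot.observe(); y=round(float(s['tcp_pos'][1]),1)
    while y<yend-1e-6:
        Fd=profile(y)
        y2=min(y+step,yend)
        if Fd is None: z=max(z,81.8)
        else:
            F=np.mean([robot.observe()['contact_force'][2] for _ in range(3)])
            z+=float(np.clip((Fd-F)/11,-0.6,0.6))*-1
            z=float(np.clip(z,78,82.5))
        robot.servo_line([LX(y2),y2,z],feed=feed)
        y=y2
        s=st('y%.1f z%.2f Fd%s'%(y,z,Fd))
        f=s['contact_force']
        if abs(f[0])>15 or abs(f[1])>fmaxy or f[2]>22: print('STOP'); break
    return z
E
python3 - <<'E'
from push import *
z=run(-262,lambda y:2.5,80.1,feed=22,step=7)
snap('top','p1.png')
print([ (np.round(world('top',d['at']),1),d['confidence']) for d in viewer.pinpoint('tray','top')[:1]+viewer.pinpoint('tray_deck','top')[:1]],z)
E
```

```text
y-283.1 z80.28 Fd2.5 t11.63 tcp [ 480.4 -283.2   80.5] F [ 0.5 -1.8  3.6]
y-276.1 z80.38 Fd2.5 t12.10 tcp [ 480.2 -276.8   80.5] F [ 0.3 -5.1  2.8]
y-269.1 z80.41 Fd2.5 t12.57 tcp [ 480.3 -269.2   80.5] F [-1.5 -3.9  3.5]
y-262.1 z80.50 Fd2.5 t13.03 tcp [ 480.4 -261.9   80.4] F [-0.9 -3.5  2.5]
y-262.0 z80.51 Fd2.5 t13.28 tcp [ 480.4 -262.    80.5] F [ 0.2 -3.5  2.2]
[(array([ 482.3, -201.8,   70.2]), 0.61), (array([ 479.9, -273.6,   77.8]), 0.83)] 80.50573583349014
```

```bash
python3 - <<'E'
from push import *
def prof(y):
    if y<-245: return 3
    if y<-233: return 8
    return 12.5
z=run(-192,prof,80.5,step=7)
z=run(-160,prof,z,step=8)
snap('scene','p2.png')
print([ (np.round(world('scene',d['at']),1),d['confidence']) for d in viewer.pinpoint('tray','scene')[:1]+viewer.pinpoint('tray_deck','scene')[:1]],z)
E
python3 -c "
import cv2
a=cv2.imread('pics/p2.png')[150:340,150:400];cv2.imwrite('pics/p2c.png',cv2.resize(a,None,fx=3,fy=3))"
```

```text
y-255.0 z80.38 Fd3 t13.90 tcp [ 480.6 -255.    80.4] F [-0.5 -4.   3.3]
y-248.0 z80.41 Fd3 t14.37 tcp [ 480.7 -248.    80.4] F [ 0.3 -3.8  3. ]
y-241.0 z80.41 Fd3 t14.83 tcp [ 480.8 -241.    80.5] F [ 0.2 -3.9  3.7]
y-234.0 z80.02 Fd8 t15.30 tcp [ 481.3 -234.7   80.4] F [-0.  -4.5  5.9]
y-227.0 z79.83 Fd8 t15.77 tcp [ 481.5 -227.9   80.4] F [-0.  -5.7  6.1]
y-220.0 z79.25 Fd12.5 t16.23 tcp [ 482.1 -222.    80.4] F [-0.3 -7.8  8.7]
y-213.0 z78.90 Fd12.5 t16.70 tcp [ 482.6 -215.4   80.4] F [-0.3 -8.6 10.2]
y-206.0 z78.69 Fd12.5 t17.17 tcp [ 482.9 -208.7   80.4] F [-0.2 -7.6 10.9]
y-199.0 z78.55 Fd12.5 t17.63 tcp [ 483.2 -201.9   80.4] F [-0.8 -8.2 12. ]
y-192.0 z78.50 Fd12.5 t18.10 tcp [ 483.4 -194.9   80.4] F [-0.1 -9.7 12.5]
y-186.9 z78.49 Fd12.5 t18.48 tcp [ 483.5 -189.8   80.4] F [-0.4 -9.1 12.5]
y-178.9 z78.49 Fd12.5 t19.00 tcp [ 483.6 -181.8   80.4] F [ 0.1 -9.  13.6]
y-170.9 z78.59 Fd12.5 t19.52 tcp [ 483.7 -173.7   80.4] F [-0.7 -9.4 12.2]
y-162.9 z78.56 Fd12.5 t20.03 tcp [ 483.9 -165.8   80.4] F [-0.2 -9.8 13.2]
y-160.0 z78.62 Fd12.5 t20.32 tcp [ 483.9 -162.8   80.4] F [-0.2 -9.4 13.3]
[(array([483.8, -99.3,  73.6]), 0.65), (array([ 483.2, -170.2,   80.4]), 0.71)] 78.62040864581788
```

View pics/p2c.png

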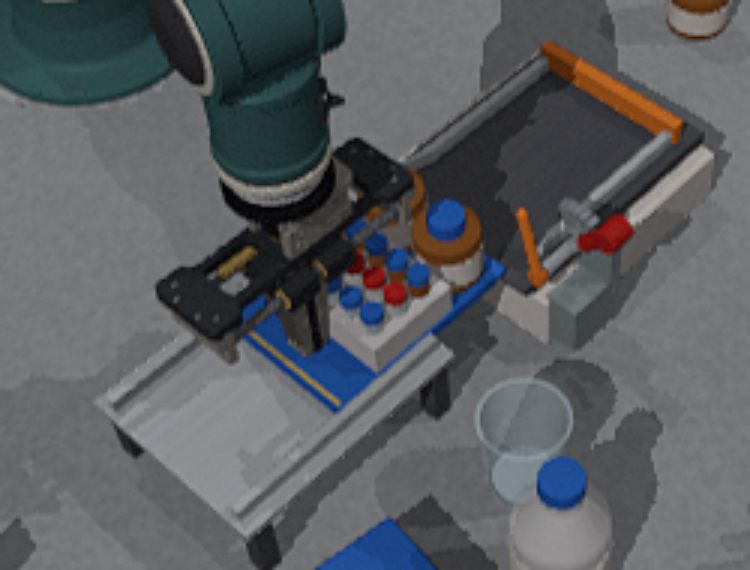

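The tray is level and straight, with its nose at about (500,268) in the crop, just at the shaker entry. I'll keep pressing until the nose is well onto the shaker, then ease off.

```bash
cat >> push.py <<'E'
E
python3 - <<'E'
from push import *
def prof(y):
    if y<-141: return 12.5
    if y<-134: return 8
    if y<-127: return 4.5
    if y<-120: return 2.5
    return None
def run2(yend,z,step=7,y=None):
    while y<yend-1e-6:
        Fd=prof(y); y2=min(y+step,yend)
        if Fd is None: z=82.0
        else:
            F=np.mean([robot.observe()['contact_force'][2] for _ in range(3)])
            z-=float(np.clip((Fd-F)/11,-0.6,0.6))
        robot.servo_line([LX(y2),y2,z],feed=22); y=y2
        s=st('y%.1f z%.2f Fd%s'%(y,z,Fd)); f=s['contact_force']
        if abs(f[0])>12 or abs(f[1])>22 or f[2]>20: print('STOP'); break
    return z
z=run2(-113,78.62,y=-160.0)
snap('scene','p3.png')
print([ (np.round(world('scene',d['at']),1),d['confidence']) for d in viewer.pinpoint('tray','scene')[:1]+viewer.pinpoint('tray_deck','scene')[:1]],z)
E
python3 -c "
import cv2
a=cv2.imread('pics/p3.png')[150:340,150:400];cv2.imwrite('pics/p3c.png',cv2.resize(a,None,fx=3,fy=3))"
```

```text
y-153.0 z78.63 Fd12.5 t20.93 tcp [ 484.  -155.8   80.4] F [-0.5 -9.4 12.6]
y-146.0 z78.64 Fd12.5 t21.40 tcp [ 484.1 -148.9   80.4] F [ -0.3 -10.7  13. ]
y-139.0 z78.69 Fd12.5 t21.87 tcp [ 484.3 -144.1   80.6] F [  1.7 -15.9  12. ]
y-132.0 z79.05 Fd8 t22.33 tcp [ 484.1 -134.5   80.6] F [ 0.3 -9.4 10.9]
y-125.0 z79.63 Fd4.5 t22.80 tcp [ 483.7 -126.4   80.6] F [ 0.4 -6.9  9.7]
y-118.0 z80.23 Fd2.5 t23.27 tcp [ 483.1 -118.6   80.7] F [ 0.5 -4.6  6.3]
y-113.0 z82.00 FdNone t23.66 tcp [ 482.3 -112.5   81.6] F [-1.  -3.1  0.6]
[(array([484.7, -48.9,  71.7]), 0.73), (array([ 481.4, -118.1,   78.2]), 0.74)] 82.0
```

View pics/p3c.png

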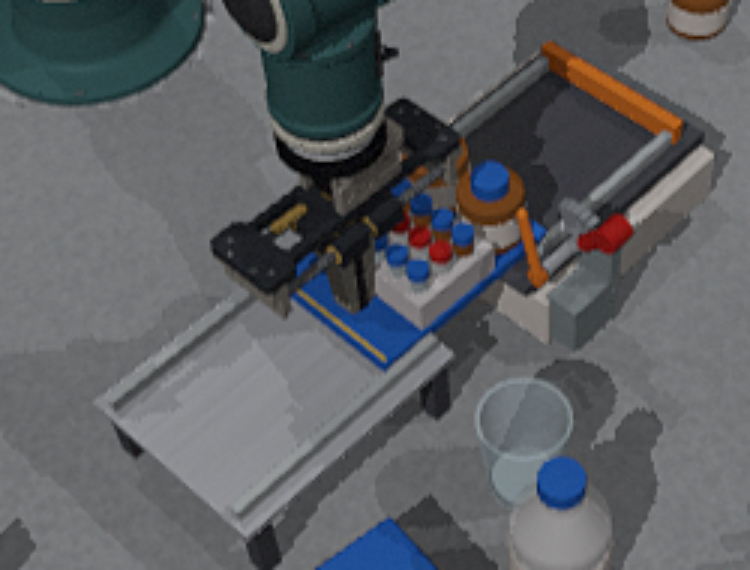

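```bash
python3 - <<'E'
from push import *
y=-113.
while y<46:
    step=10 if y<15 else 4
    y+=step
    robot.servo_line([LX(y),y,82.0],feed=22 if step==10 else 15)
    s=st('y%.1f'%y); f=s['contact_force']
    if abs(f[0])>12 or abs(f[1])>12 or abs(f[2])>8: print('STOP'); break
snap('scene','p4.png');snap('top','p4t.png')
for c in('scene','top'): print([ (np.round(world(c,d['at']),1),d['confidence']) for d in viewer.pinpoint('tray',c)[:1]+viewer.pinpoint('tray_deck',c)[:1]+viewer.pinpoint('home',c)[:1]])
E
python3 -c "
import cv2
a=cv2.imread('pics/p4.png')[130:320,200:450];cv2.imwrite('pics/p4c.png',cv2.resize(a,None,fx=3,fy=3))"
```

```text
y-103.0 t24.42 tcp [ 483.3 -102.8   82.1] F [-0.3 -3.3  0.7]
y-93.0 t25.02 tcp [483.4 -93.   82.1] F [ 0.6 -3.5  1.9]
y-83.0 t25.63 tcp [483.6 -83.2  82.1] F [ 0.  -5.1  3.2]
y-73.0 t26.24 tcp [483.9 -73.4  82.3] F [ 0.2 -5.5  4.2]
y-63.0 t26.85 tcp [484.3 -63.7  82.5] F [-0.5 -7.   6.5]
y-53.0 t27.46 tcp [484.3 -53.4  82.3] F [ 0.3 -5.4  5.7]
y-43.0 t28.07 tcp [484.2 -43.2  82.2] F [-1.1 -5.6  4.1]
y-33.0 t28.68 tcp [484.2 -33.1  82. ] F [ 0.2 -5.2  3.9]
y-23.0 t29.28 tcp [484.3 -22.9  81.9] F [-0.1 -4.8  3.2]
y-13.0 t29.89 tcp [484.4 -12.8  81.9] F [-1.2 -3.1  1.8]
y-3.0 t30.50 tcp [484.6  -2.5  81.8] F [-0.4 -3.2 -0.4]
y7.0 t31.11 tcp [485.    7.7  82. ] F [-0.4 -0.9 -0.3]
y17.0 t31.72 tcp [485.2  17.6  82. ] F [-0.4 -1.9 -1.1]
y21.0 t32.13 tcp [485.2  21.1  82. ] F [ 0.3 -3.2 -1.1]
y25.0 t32.55 tcp [485.3  25.4  81.9] F [ 0.6 -1.5 -1.5]
y29.0 t32.97 tcp [485.4  29.4  82. ] F [ 0.6 -1.9 -1.3]
y33.0 t33.38 tcp [485.5  33.3  82. ] F [-0.3 -2.3 -1.3]
y37.0 t33.80 tcp [485.5  34.1  82. ] F [ -0.1 -10.3  -0.2]
y41.0 t34.22 tcp [485.5  34.3  82.1] F [ -1.  -19.4   3. ]
STOP
[(array([483.2,  99.9,  69.5]), 0.79), (array([486.8,  29.4,  80.5]), 0.86)]
[(array([577.4,  28.4,  88.4]), 0.66)]
```

View pics/p4c.png

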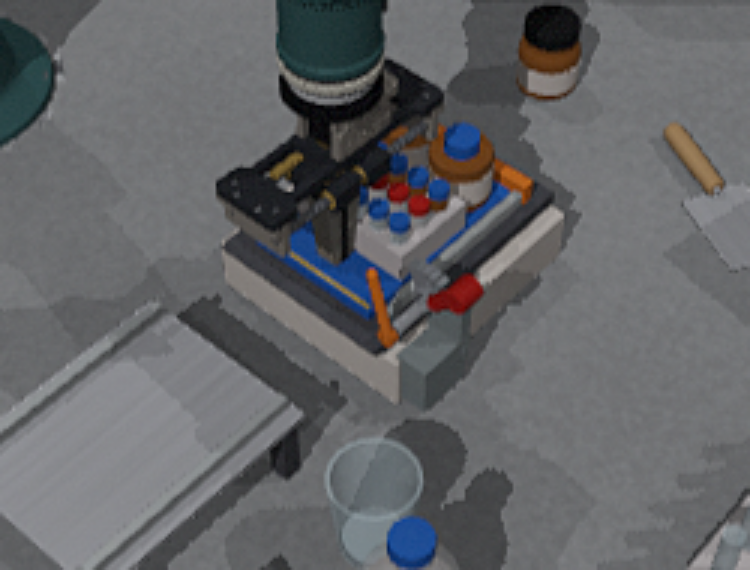

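The tray is home, with its nose at the stop near (515,180) and its tail past the orange rod. Next I'll back off and go to the toggle.

```bash
cat > tog.py <<'E'
from h import *
P=np.array([576.5,30.0,88.0]); ex=np.array([1,-SL,0.])
def knob(phi,e): # phi from vertical, + = away (+x)
    r=65+e
    return P+ex*r*np.sin(phi)+np.array([0,0,1.])*r*np.cos(phi)
def pose(phi,e,tilt,back=0,d=8):
    a=-np.sin(tilt)*ex+np.array([0,0,-np.cos(tilt)])
    return knob(phi,e)+a*(d-back), ori(-1,tilt)
D=np.pi/180
E
python3 - <<'E'
from tog import *
s=robot.observe(); 
robot.servo_line([LX(31),31,82.5],feed=25); st()
robot.servo_line([LX(30),29,175],feed=150); st()
p,o=pose(40*D,0,20*D,back=45)
for ph,t,e in((40,20,11),(0,0,11),(-40,-20,11)):
    q,oo=pose(ph*D,e,t*D); print(np.round(q,1),np.round(kin.ik(q,oo),2))
robot.movep(p,o); st()
grip(0.62); st()
snap('scene','k0.png'); snap('top','k0t.png')
print([[np.round(world(c,d['at']),1) for d in viewer.pinpoint('knob',c)[:2]] for c in('scene',)])
print([[np.round(world(c,d['at']),1) for d in viewer.pinpoint('tray',c)[:1]] for c in('scene','top')])
E
python3 -c "
import cv2
a=cv2.imread('pics/k0.png')[130:320,250:500];b=cv2.imread('pics/k0t.png')[220:345,205:345];cv2.imwrite('pics/k0c.png',cv2.resize(a,None,fx=3,fy=3));cv2.imwrite('pics/k0tc.png',cv2.resize(b,None,fx=4,fy=4))"
```

```text
t35.17 tcp [485.6  32.   82.6] F [-0.3 -0.1  0.5]
 t35.93 tcp [484.8  29.1 174.4] F [ 1.2  0.1 -0.6]
[622.6  29.2 138.7] [-0.05  0.71 -0.05  1.43 -0.01  1.35 -1.68]
[576.5  30.  156. ] [-0.05  0.42 -0.07  1.83  0.04  0.89 -1.73]
[530.4  30.8 138.7] [-0.13  0.23 -0.04  2.22  0.2   0.35 -1.92]
 t36.59 tcp [629.8  29.2 170.1] F [-0.3  0.3  1.1]
 t37.52 tcp [630.9  29.1 172.5] F [0.1 0.3 0.9]
[[array([614.3,  27. , 134.2])]]
[[array([484.2,  99.7,  75. ])], [array([486. ,  92.6,  70.8])]]
```

View pics/k0c.png

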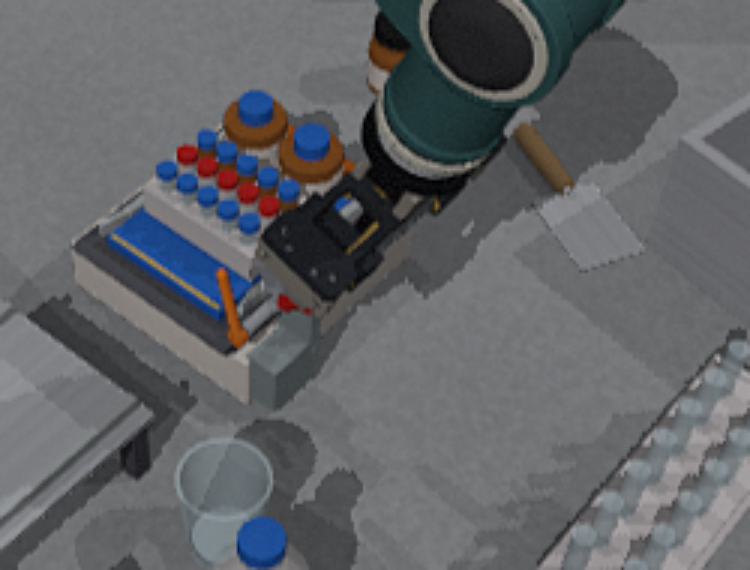

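View pics/k0tc.png

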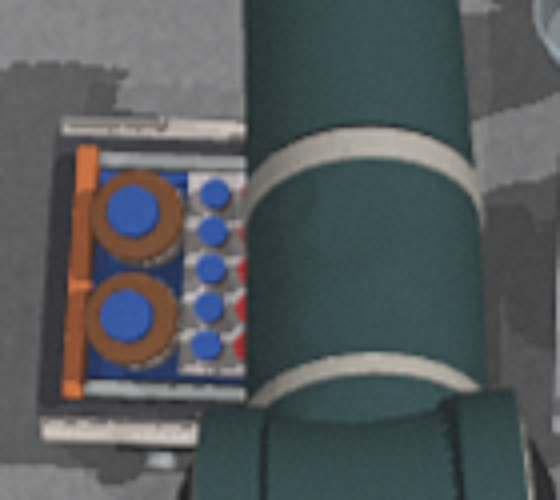

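The tray is home in both views: its bottles sit against the orange stop (x≈80 in the top crop) and the tail is clear of the rod. The knob is just under the open gripper at about (290,300). I'll descend and pinch it.

```bash
python3 - <<'E'
from tog import *
p,o=pose(40*D,0,20*D,back=12); robot.servo_line(p,feed=60); s=st()
p,o=pose(40*D,0,20*D); robot.servo_line(p,feed=40); s=st()
if np.abs(s['contact_force']).max()<5:
    grip(0.0,30); s=st('grip %.3f'%robot.observe()['grip_width'])
snap('scene','k1.png')
E
python3 -c "
import cv2
a=cv2.imread('pics/k1.png')[130:320,250:500];cv2.imwrite('pics/k1c.png',cv2.resize(a,None,fx=3,fy=3))"
```

```text
t38.48 tcp [619.8  29.3 141.6] F [-0.2 -0.2 -0.4]
 t38.92 tcp [615.3  29.3 130.1] F [0.4 1.2 0.2]
grip 0.259 t39.52 tcp [615.7  29.7 130.4] F [ 0.4  0.7 -0.2]
```

View pics/k1c.png

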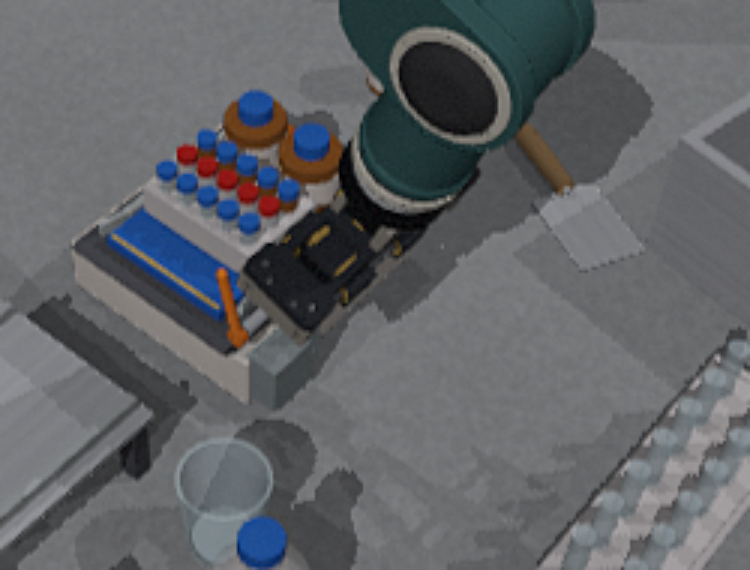

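The grip width of 0.259 (23.8 mm) matches the 24 mm knob. Next is the outward pull.

```bash
python3 - <<'E'
from tog import *
u=ex*np.sin(40*D)+np.array([0,0,1.])*np.cos(40*D)
p0=robot.observe()['tcp_pos'].copy()
for e in (7,10,11,12,13,14):
    p,o=pose(40*D,e,20*D); robot.servo_line(p,feed=35); s=st(e)
    f=s['contact_force']; print('  pull',round(float(-f@u),2),'moved',round(float((s['tcp_pos']-p0)@u),2),'w%.3f'%s['grip_width'])
    if -f@u>9: break
E
```

```text
7 t39.92 tcp [619.4  29.6 135. ] F [-2.3  2.2 -4.8]
  pull 5.21 moved 5.92 w0.257
10 t40.17 tcp [621.7  29.5 137.8] F [-2.8  3.2 -5.4]
  pull 5.93 moved 9.55 w0.255
11 t40.42 tcp [622.4  29.5 138.7] F [-2.7  3.2 -4.6]
  pull 5.3 moved 10.7 w0.257
12 t40.67 tcp [623.2  29.5 139.5] F [-3.5  2.9 -6.4]
  pull 7.18 moved 11.8 w0.262
13 t40.92 tcp [623.3  29.5 139.8] F [-3.3  3.7 -6.7]
  pull 7.31 moved 12.12 w0.257
14 t41.17 tcp [623.2  29.5 139.8] F [-6.2  3.2 -9. ]
  pull 10.91 moved 12.1 w0.260
```

```bash
python3 - <<'E'
from tog import *
z=np.array([0,0,1.]); e=11.0
robot.servo_line(pose(40*D,e,20*D)[0],feed=35)
for ph in (32,24,15,5,-5,-15,-24,-32,-38,-40):
    p,o=pose(ph*D,e,ph/2*D); robot.servo_line(p,feed=50,rotation=o); s=st('ph%d e%.1f'%(ph,e))
    u=ex*np.sin(ph*D)+z*np.cos(ph*D); tn=-ex*np.cos(ph*D)+z*np.sin(ph*D); f=-s['contact_force']
    a=-np.sin(ph/2*D)*ex-z*np.cos(ph/2*D); k=s['tcp_pos']-8*a-P
    print('   radial %.1f tang %.1f r %.1f ang %.1f w%.3f'%(f@u,f@tn,np.hypot(k[0],k[2])-65,np.degrees(np.arctan2(k[0],k[2])),s['grip_width']))
    if f@u>9.5: e-=0.7
    if abs(f@tn)>22: print('STOP');break
snap('scene','k2.png')
E
python3 -c "
import cv2
a=cv2.imread('pics/k2.png')[130:320,250:500];cv2.imwrite('pics/k2c.png',cv2.resize(a,None,fx=3,fy=3))"
```

```text
ph32 e11.0 t41.77 tcp [615.2  29.6 145.6] F [-1.6  4.  -6.5]
   radial 6.4 tang 2.1 r 12.0 ang 32.1 w0.256
ph24 e11.0 t42.12 tcp [606.4  29.7 150. ] F [ 0.7  4.  -6.6]
   radial 5.8 tang 3.3 r 11.6 ang 24.3 w0.260
ph15 e11.0 t42.50 tcp [595.6  29.8 153.7] F [-0.3  4.4 -6.8]
   radial 6.6 tang 1.4 r 11.3 ang 15.3 w0.258
ph5 e11.0 t42.90 tcp [583.1  30.  155.9] F [ 1.   4.8 -6.5]
   radial 6.4 tang 1.5 r 11.2 ang 5.2 w0.261
ph-5 e11.0 t43.30 tcp [570.7  30.2 155.9] F [ 0.9  4.1 -6.7]
   radial 6.7 tang 0.3 r 11.2 ang -4.6 w0.259
ph-15 e11.0 t43.70 tcp [558.7  30.4 153.9] F [ 2.4  5.5 -5.7]
   radial 6.1 tang 0.8 r 11.2 ang -14.3 w0.258
ph-24 e11.0 t44.08 tcp [548.4  30.6 150.2] F [ 2.3  5.1 -5.1]
   radial 5.5 tang -0.0 r 11.1 ang -23.0 w0.259
ph-32 e11.0 t44.42 tcp [539.8  30.6 145.4] F [ 3.3  4.3 -5.4]
   radial 6.3 tang -0.1 r 10.8 ang -30.8 w0.256
ph-38 e11.0 t44.73 tcp [534.   30.7 141. ] F [ 3.4  4.1 -4.4]
   radial 5.5 tang -0.1 r 10.6 ang -36.7 w0.257
ph-40 e11.0 t44.98 tcp [532.8  30.7 139.8] F [ 3.6  4.6 -4.3]
   radial 5.6 tang -0.1 r 10.3 ang -38.1 w0.259
```

View pics/k2c.png

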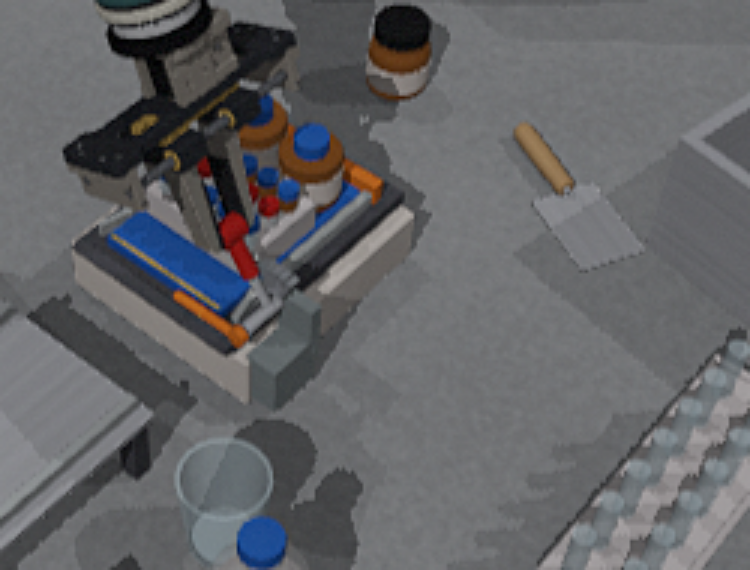

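The keeper rod now lies behind the tail, near (210,315). I'll nudge it fully to its end, then let go.

```bash
python3 - <<'E'
from tog import *
z=np.array([0,0,1.])
for ph in (-42,-43.5):
    p,o=pose(ph*D,11,-20*D); robot.servo_line(p,feed=25,rotation=o); s=st()
    tn=-ex*np.cos(ph*D)+z*np.sin(ph*D); print('tang',-s['contact_force']@tn)
    if -s['contact_force']@tn>4: break
grip(0.42); st('open')
robot.hold(0.2)
p=robot.observe()['tcp_pos']; p=np.array(p)
robot.servo_line([p[0]-3,p[1],p[2]+75],feed=90); st('up')
robot.movep([p[0]-20,p[1]-20,300],ori(-1,0)); st()
snap('scene','k3.png'); snap('top','k3t.png')
for c in('scene','top'):
  for n in('knob','tray','tray_deck'): print(c,n,[np.round(world(c,d['at']),1) for d in viewer.pinpoint(n,c)[:1]])
E
python3 -c "
import cv2
a=cv2.imread('pics/k3.png')[130:320,250:500];cv2.imwrite('pics/k3c.png',cv2.resize(a,None,fx=3,fy=3))"
```

```text
t45.28 tcp [532.   30.8 138.7] F [ 5.1  4.6 -4.4]
tang 0.8413798862368969
 t45.53 tcp [531.3  30.9 137.9] F [ 6.5  3.7 -2.4]
tang 3.0192207289955535
open t45.95 tcp [526.8  30.1 135.5] F [ 0.  -0.5  0.5]
up t47.13 tcp [523.4  30.6 210. ] F [-0.3 -0.3 -1. ]
 t47.77 tcp [506.1  10.7 298.4] F [ 0.   0.2 -0.8]
scene knob [array([534. ,  30.7, 135.3])]
scene tray [array([482.2,  96.6,  70.3])]
scene tray_deck [array([483.5,  27.7,  79.4])]
top knob []
top tray [array([485.4,  94.4,  69.4])]
top tray_deck [array([ 730.5, -163.7,   -2.8])]
```

View pics/k3c.png

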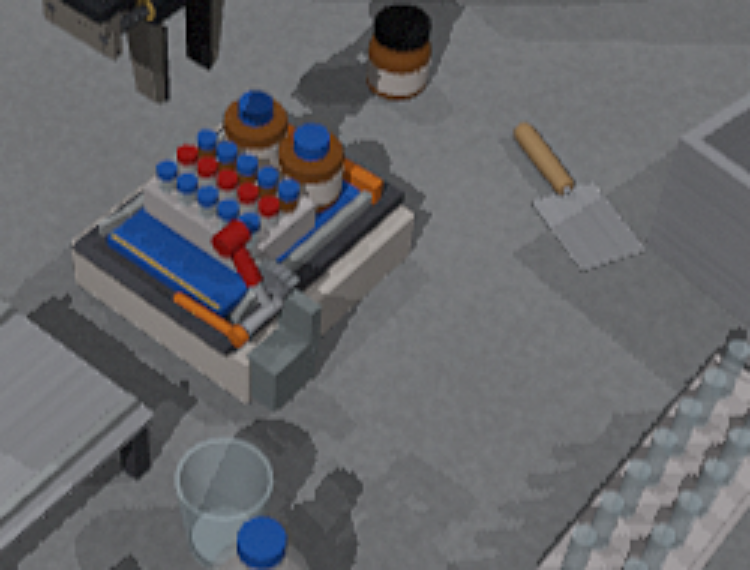

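View pics/k3t.png

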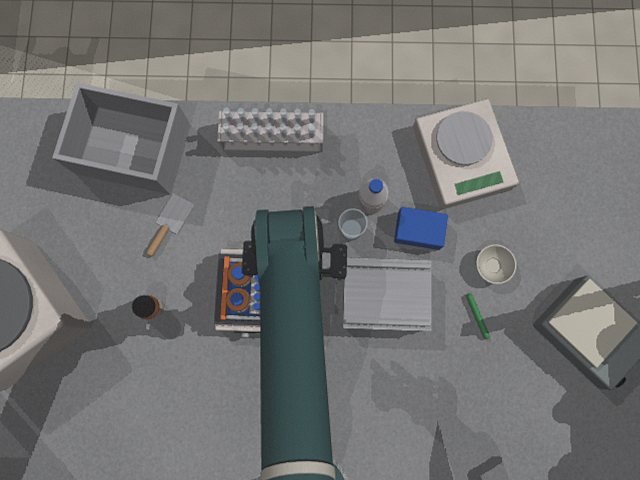

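The knob is at (534, 31, 135), where the locked, snapped-in position should be. The keeper rod is behind the tail, the tray is home and the bystanders haven't moved.

```bash
python3 -c "
from h import *
st(); robot.job_done()"
```

```text
t48.17 tcp [506.5  10.8 299.7] F [-0.   0.1  0.4]
the job is handed in; nothing more can be done
```

The tray is on the shaker with its nose against the orange stop, and the keeper is locked behind its tail. I handed the job in at about 48 s.

- **Slide:** I pushed on the rack wall at about 20 mm/s mean. The deck was pressed with about 13 N while the nose crossed the gap, and I eased off once the nose was on the shaker. There were two force peaks, and the tray stayed level in the pictures:
  - The push rose to about 16 N as the nose met the shaker edge.
  - With the fingertips raised off the deck, an upward force on the tool built to about 6.5 N just as the tail left the stand. That is slightly over the 6 N guideline.
- **Home:** The push force rose against the stop. Afterwards the cameras put the tray origin at y ≈ 94–97 mm, against about 95 mm for home.
- **Toggle:** I pulled it out to its 12 mm stop, flipped it at about 11 mm and nudged it to its end before letting go. The scene camera then put the knob at (534, 31, 135) mm, and (535, 30, 138) is expected when locked and in. The picture shows the rod behind the tail.
- **Failed checks:** In the last top picture the arm hid the knob and tail deck. The top camera found no knob and gave a false position for the deck, so the toggle check rests on the scene camera alone.
- **Other things:** The other things on the bench look unmoved, and the robot was touching nothing at hand-in.

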